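# Stage four bench items in order of height on the ring marks

## Task

Set out the four pieces of bench ware (rubber stopper, red-capped vial, spirit lamp and green-capped jar) for the stock photograph: stand them upright in order of height on the white staging board, one centred on each ring mark, with the shortest on the mark next to the orange knob and the tallest at the grey knob. Leave the timer where it lies.

Things in the scene. Friction and masses are not known exactly. Their poses are not given: they have to be found in the camera images.
- stopper: rubber stopper, red-brown cone standing on its narrow end, 30 mm high, 35 mm across at the top and 28 mm at the foot, 30 g. Loose, upright at the start; origin at the centre of its underside, own z up. Grasp across the upper cone.
- vial: small glass vial with pink contents and a red cap, 51 mm high, 25 mm diameter, 30 g. Loose, upright at the start; origin at the centre of its underside, own z up. Grasp the glass between 10 and 36 mm up.
- lamp: clear glass spirit lamp with its glass cap on (fixed to it), 93 mm high, 160 g; squat round body of 74 mm diameter narrowing to the cap at 54 mm; cap 28 mm diameter from 54 to 69 mm up, narrowing above to 14 mm at the top. Loose, upright at the start; origin at the centre of its underside, own z up. Grasp the cap's lower part from above.
- jar: tall slim white plastic jar with a green cap and a paper label, 128 mm high, straight body of 42 mm diameter up to 95 mm, cap 38 mm from 112 mm up, 120 g. Loose, upright at the start; origin at the centre of its underside, own z up. Grasp round the body.
- mark_0: fixed ring mark printed on the white staging board: blue ring, 62 mm across, with a blue centre dot; origin at its centre on the board's top, 10 mm above the worktop. z up; y along the row (marks 72 mm apart); x across the board, away from the robot, to a lip 46 mm off that rises 4 mm. One end of the row.
- mark_1: fixed ring mark printed on the white staging board: blue ring, 62 mm across, with a blue centre dot; origin at its centre on the board's top, 10 mm above the worktop. z up; y along the row (marks 72 mm apart); x across the board, away from the robot, to a lip 46 mm off that rises 4 mm. Next to mark_0.
- mark_2: fixed ring mark printed on the white staging board: blue ring, 62 mm across, with a blue centre dot; origin at its centre on the board's top, 10 mm above the worktop. z up; y along the row (marks 72 mm apart); x across the board, away from the robot, to a lip 46 mm off that rises 4 mm. Next to mark_1.
- mark_3: fixed ring mark printed on the white staging board: blue ring, 62 mm across, with a blue centre dot; origin at its centre on the board's top, 10 mm above the worktop. z up; y along the row (marks 72 mm apart); x across the board, away from the robot, to a lip 46 mm off that rises 4 mm. The other end of the row.
- start_knob: orange knob, 22 mm diameter and 22 mm high, fixed on one end of the white staging board (344 x 104 mm) in line with the marks, 48 mm beyond the end mark next to it; it may be at either end, the other end has the same knob in grey. Origin at the centre of its foot, on the board's top.
- timer: bystander: white kitchen-style timer with a small display and buttons, 66 x 58 x 20 mm, lying loose on the worktop beside the four things. Origin at the centre of its underside.
There are look-alikes about, which are no part of the job. Leave any purple or turquoise look-alike of the vial alone.

How it is judged:
At the end, for the whole second after the job is handed in: Counted from the mark next to the orange knob: stopper, vial, lamp, jar, each within 15 mm of its mark's centre, upright within 0.12 rad, standing on the board (its underside less than 16 mm above the worktop), released and at rest (((horizontal distance between start_knob and mark_0 below 0.08 m and horizontal distance between stopper and mark_0 below 0.015 m and horizontal distance between vial and mark_1 below 0.015 m and horizontal distance between lamp and mark_2 below 0.015 m and horizontal distance between jar and mark_3 below 0.015 m) or (horizontal distance between start_knob and mark_3 below 0.08 m and horizontal distance between stopper and mark_3 below 0.015 m and horizontal distance between vial and mark_2 below 0.015 m and horizontal distance between lamp and mark_1 below 0.015 m and horizontal distance between jar and mark_0 below 0.015 m)) and angle between each of stopper, vial, lamp, jar's own z axis and vertical below 0.12 rad and height (world z) of each of stopper, vial, lamp, jar below 0.016 m and linear speed of each of stopper, vial, lamp, jar below 0.02 m/s and angular speed of each of stopper, vial, lamp, jar below 0.2 rad/s); the robot touches nothing.
It fails at once if the timer is pushed more than 25 mm from where it lay (distance of timer from where it was at the start of the episode above 0.025 m).
It also fails if it takes over 102 s, if anything falls off the work surface, if the arm or the gripper's body presses on something with over 40 N, if the wrist force passes 120 N, or if a joint passes its speed limit or range.

## Robot

A 7-joint arm with a two-finger parallel gripper is mounted at the origin on a cart in front of the work surface, level with it; the furniture and walls round the work are solid. World frame = base frame: x ahead of the robot, y to its left, z up, the work surface at z = 0. Lengths are in m, angles in rad, forces in N, time in s.
With the tool pointing down it reaches from about 0.35 to 0.9 m from the base axis. Payload 19.9 kg.
Tool frame: the origin (TCP) lies between the finger pads; the fingertips stand 19 mm ahead of it and the grasp point (between the pads) is the TCP; z points along the fingers, y is the line along which they close (so a half turn about z gives the same grasp; the last joint's range is limited). The gripper opens to 94 mm and grips with 3 to 60 N. Pads are 16 mm wide; open, the fingers measure 119 mm over their backs; the gripper's body (75 mm by 177 mm) begins 78 mm behind the grasp point.
Start: joints at [-1.268, 0.417, -0.01, 1.614, 0.005, 1.111, -0.053], TCP at [0.211, 0.588, 0.204] pointing down, gripper open.
Joint ranges: [-2.81, 2.81], [-0.39, 2.02], [-1.27, 1.25], [0.06, 2.57], [-1.19, 4.33], [0.19, 2], [-2.82, 2.82]. Speed limits (rad/s): [1.89, 1.89, 2.39, 2.39, 3.01, 3.01, 3.01].

## Interface

Orientations are given as a 3x3 rotation matrix whose columns are the frame's x, y, z axes.
In Python, from rig import robot gives the robot as it stands. Calls block until the motion is done:
- robot.move_ptp(position, orientation): joint-space move of the TCP to a pose.
- robot.move_linear(position, velocity=0.15, frame=None, threshold=None): straight line of the TCP; frame=None keeps the orientation; velocity is the mean speed in m/s. With threshold (N) it stops when the force on the tool has changed by that much, and returns True; else False.
- robot.goto_joints(angles): joint-space move.
- robot.gripper_to(opening): finger opening in m; the grip force is fixed at half the most; returns when the fingers have stopped.
- robot.pause(seconds).
- robot.ik(position, orientation): joint angles nearest the present ones, or None.
- robot.get_state(): the state.
- robot.grab_frame(name): name is "scene" or "top" or "wrist"; returns the picture (384x512x3 uint8, red, green, blue); there is no depth.
- robot.camera_info(name): a dict with "fx", "fy", "cx", "cy" (pixels), "rvec" (rotation vector, rad) and "tvec" (3), from world to camera coordinates, as OpenCV has them. Camera axes: x right, y down, z forward; pixel columns grow to the right and rows downward; lengths in m; the calibration is good to about 2 mm. A picture is of the moment at which its call begins: read the wrist's pose just before it. camera_info takes no time and is no camera call; for the wrist camera it gives the pose at the moment of the call.
A pose or a line that the arm cannot do raises robot.PlanningError and nothing moves.
- robot.sign_off(): hands the job in; it is judged then, once.
The state is a dict: "time": time; "qpos": joint angles; "joint_vel": joint speeds; "effort": joint torques, N m; "ee_pos": TCP position; "tool_rot": TCP orientation; "force": force on the tool from outside, world axes, zero at the start; "moment": the same for the moment, N m; "opening": finger opening in m; "grasp_force": force on a finger pad.
Only numpy, scipy, OpenCV 4.12 (cv2) and the standard library are available. Lean on these libraries where they do the work, as an engineer would, in place of code of your own. Each camera call takes 0.05 s, during which the arm holds its last target. There are 200 camera calls.

## Working session

There is one attempt and no reset: what is moved stays moved. The work goes in short steps, each a Python script; the robot and the scene stay as the last script left them, time stands still between calls to the robot, and variables do not carry over. Pictures are saved under pics/ and viewed, at most 14 in all, crops included, and the job is handed in when it is done.

```bash
mkdir -p pics; ls
python3 - <<'E'
from rig import robot
import cv2
for n in("top","scene"):
    im=robot.grab_frame(n)[:,:,::-1]
    cv2.imwrite(f"pics/{n}0.png",cv2.resize(im,(800,600),interpolation=cv2.INTER_CUBIC))
    print(n,robot.camera_info(n))
print(robot.get_state()["time"])
E
```

```text
pics
top {'fx': 437.75400795268, 'fy': 437.75400795268, 'cx': 252.17621792119087, 'cy': 187.63315117625703, 'rvec': array([ 2.09765363, -2.13073538,  0.22298258]), 'tvec': array([0.15856262, 0.55614118, 1.00280105])}
scene {'fx': 419.65776019118863, 'fy': 419.65776019118863, 'cx': 254.30081910449297, 'cy': 194.5457272474519, 'rvec': array([ 2.07921764, -0.7855564 ,  0.37321122]), 'tvec': array([-0.29359583,  0.31646215,  0.56784315])}
0.1
```

View pics/top0.png

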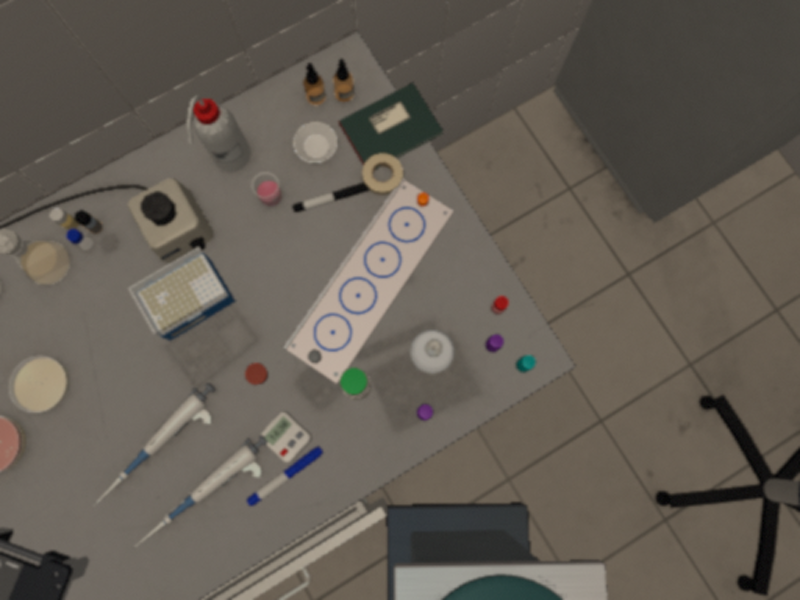

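View pics/scene0.png

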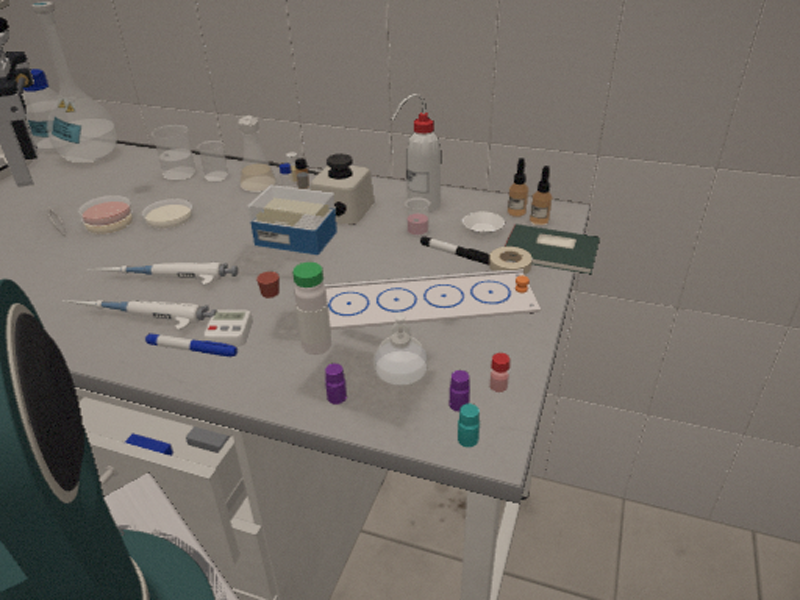

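The top view (800x600) shows the marks at (333,332), (358,296), (383,259) and (407,224). The orange knob is at (423,199) and the grey one at (315,356). The stopper is at (256,373), the jar cap at (354,382), the lamp cap at (433,347) and the red vial cap at (501,303). The purple and turquoise look-alikes are next to the vial, and the timer is at (285,437).

```bash
cat > h.py <<'E'
from rig import robot
import cv2, numpy as np
def px2w(ci,uv,z,s=1.5625):
    R=cv2.Rodrigues(ci["rvec"])[0]; c=-R.T@ci["tvec"]
    d=R.T@np.array([(uv[0]/s-ci["cx"])/ci["fx"],(uv[1]/s-ci["cy"])/ci["fy"],1])
    return c+d*(z-c[2])/d[2]
def w2px(ci,p,s=1.5625):
    K=np.array([[ci["fx"],0,ci["cx"]],[0,ci["fy"],ci["cy"]],[0,0,1]])
    return (cv2.projectPoints(np.array(p,float).reshape(-1,3),ci["rvec"],ci["tvec"],K,None)[0]*s).reshape(-1,2)
def down(yaw):  # closing (y) axis at heading yaw
    y=np.array([np.cos(yaw),np.sin(yaw),0]); z=np.array([0,0,-1.])
    return np.column_stack([np.cross(y,z),y,z])
E
python3 - <<'E'
from h import *
np.set_printoptions(precision=4,suppress=True)
t=robot.camera_info("top"); s=robot.camera_info("scene")
print("cam",-cv2.Rodrigues(t["rvec"])[0].T@t["tvec"])
for n,uv,z in [("m_grey",(333,332),.01),("b",(358,296),.01),("c",(383,259),.01),("m_or",(407,224),.01),("orange",(423,199),.032),("grey",(315,356),.032),
 ("stopper",(256,373),.03),("jar",(354,382),.128),("lamp",(433,347),.08),("vial",(501,303),.051),("timer",(285,437),.02),("purp1",(495,342),.051),("teal",(527,363),.051),("purp2",(425,411),.051)]:
    p=px2w(t,uv,z); print(n,p,np.hypot(p[0],p[1]),"scene px",w2px(s,p)[0])
st=robot.get_state();print(st["tool_rot"],st["opening"])
w=robot.camera_info("wrist");R=cv2.Rodrigues(w["rvec"])[0]
print("wrist cam in tool",st["tool_rot"].T@(-R.T@w["tvec"]-st["ee_pos"]), st["tool_rot"].T@R.T,w["fx"])
E
```

```text
cam [0.3412 0.1554 1.0952]
m_grey [0.5065 0.2483 0.01  ] 0.564080742754941 scene px [348.8171 304.1552]
b [0.5647 0.208  0.01  ] 0.601810915217967 scene px [395.9769 300.4207]
c [0.626  0.1667 0.01  ] 0.6477946293197415 scene px [444.4987 296.2124]
m_or [0.6852 0.1262 0.01  ] 0.6967390178734593 scene px [491.1463 292.3547]
orange [0.7205 0.0998 0.032 ] 0.7273884173658193 scene px [521.1414 278.6796]
grey [0.4658 0.2744 0.032 ] 0.540613962125837 scene px [315.0004 295.3015]
stopper [0.441 0.366 0.03 ] 0.5730803295799056 scene px [267.552  277.3182]
jar [0.417  0.2085 0.128 ] 0.4662673471106052 scene px [306.1308 270.6599]
lamp [0.4709 0.0931 0.08  ] 0.4800164055131797 scene px [397.6884 323.7824]
vial [ 0.5417 -0.0163  0.051 ] 0.5419763897202743 scene px [499.5561 358.8265]
timer [0.343  0.3209 0.02  ] 0.4697142288069209 scene px [226.135  321.8775]
purp1 [ 0.4808 -0.0042  0.051 ] 0.4808575936139305 scene px [457.5633 376.2541]
teal [ 0.4478 -0.0516  0.051 ] 0.4507629315370562 scene px [466.6387 410.6578]
purp2 [0.378  0.1061 0.051 ] 0.39256359211546094 scene px [333.6289 369.17  ]
[[-0.9412  0.3379 -0.0003]
 [ 0.3379  0.9412 -0.0011]
 [-0.0001 -0.0011 -1.    ]] 0.09383513495589232
wrist cam in tool [ 0.078  -0.0007 -0.1797] [[ 0.0004 -0.9624 -0.2716]
 [ 1.      0.0002  0.0007]
 [-0.0006 -0.2716  0.9624]] 337.56242561256335
```

```bash
cat >> h.py <<'E'
m=np.array([[.5065,.2483],[.5647,.2080],[.6260,.1667],[.6852,.1262]])  # grey..orange
uu=(m[3]-m[0])/np.linalg.norm(m[3]-m[0])
M=np.array([m.mean(0)+uu*.072*(i-1.5) for i in range(4)])
YAW=np.arctan2(uu[0],-uu[1]); R=down(YAW)
OBJ=dict(stopper=((.441,.366),.022,3,.06),vial=((.5417,-.0163),.026,2,.055),lamp=((.4709,.0931),.075,1,.06),jar=((.417,.2085),.072,0,.07))
HOV=.23
def pick(n,xy=None):
    xy=OBJ[n][0] if xy is None else xy; h,op=OBJ[n][1],OBJ[n][3]
    robot.gripper_to(op)
    robot.move_ptp([*xy,HOV],R)
    if robot.move_linear([*xy,h],.15,threshold=8): print("CONTACT",robot.get_state()["ee_pos"])
    robot.gripper_to(.005); s=robot.get_state(); print(n,"grip",s["opening"],s["grasp_force"],s["time"])
    robot.move_linear([*xy,HOV],.2)
def place(n):
    xy=M[OBJ[n][2]]; h=OBJ[n][1]+.011
    robot.move_ptp([*xy,HOV],R)
    robot.move_linear([*xy,h+.02],.2)
    c=robot.move_linear([*xy,h],.06,threshold=8); s=robot.get_state(); print("placed",c,s["ee_pos"],s["opening"])
    robot.gripper_to(OBJ[n][3])
    robot.move_linear([*xy,HOV],.2); print(robot.get_state()["time"])
E
python3 - <<'E'
from h import *
print(M,np.degrees(YAW))
for n,o in OBJ.items():
    print(n,[robot.ik([*p,z],R) is not None for p,z in((o[0],HOV),(o[0],o[1]),(M[o[2]],HOV),(M[o[2]],o[1]+.011))])
pick("stopper"); place("stopper")
cv2.imwrite("pics/w1.png",cv2.resize(robot.grab_frame("wrist")[:,:,::-1],(800,600)))
w=robot.camera_info("wrist"); print(w2px(w,[[*M[3],.04],[*M[3],.01],[*M[2],.01]]))
E
```

```text
[[0.50642767 0.24822861]
 [0.56587589 0.20760954]
 [0.62532411 0.16699046]
 [0.68477233 0.12637139]] 55.65645262477512
stopper [True, True, True, True]
vial [True, True, True, True]
lamp [True, True, True, True]
jar [True, True, True, True]
stopper grip 0.03205862614697158 30.000375998206437 4.1083
placed True [0.68476658 0.12674963 0.03173934] 0.03227107342576928
9.7917
[[409.88108564 270.69843762]
 [409.83944738 262.58932712]
 [409.95327891 165.54908512]]
```

View pics/w1.png

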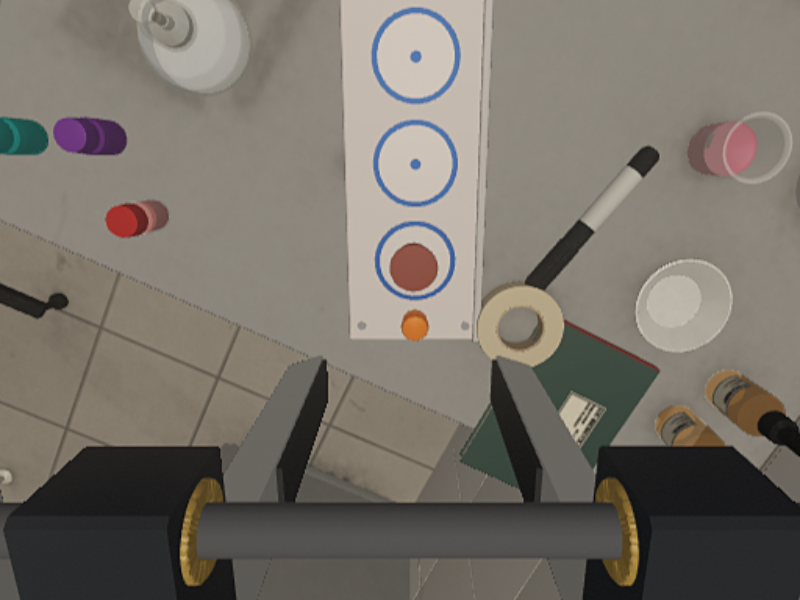

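The stopper sits inside its ring: its top is at (414,267), against a ring centre of about (415,260) lower down. That's within about 3 mm. On to the rest.

Run:
```python
from h import *
w=robot.camera_info("wrist"); v=px2w(w,(125,220),.051); print("vial by wrist",v, "lamp cap",px2w(w,(172,24),.069))
assert np.hypot(v[0]-.5417,v[1]+.0163)<.01
pick("vial"); place("vial"); pick("lamp")
cv2.imwrite("pics/w2.png",cv2.resize(robot.grab_frame("wrist")[:,:,::-1],(800,600)))
```

```text
vial by wrist [ 0.54587925 -0.01128695  0.051     ] lamp cap [0.48068794 0.09791198 0.069     ]
vial grip 0.024136477982796653 29.70840185880661 13.1
placed True [0.62527482 0.1670707  0.03581776] 0.024227812671889157
18.3083
lamp grip 0.01947180618568028 28.85212499721092 21.2583
```

View pics/w2.png

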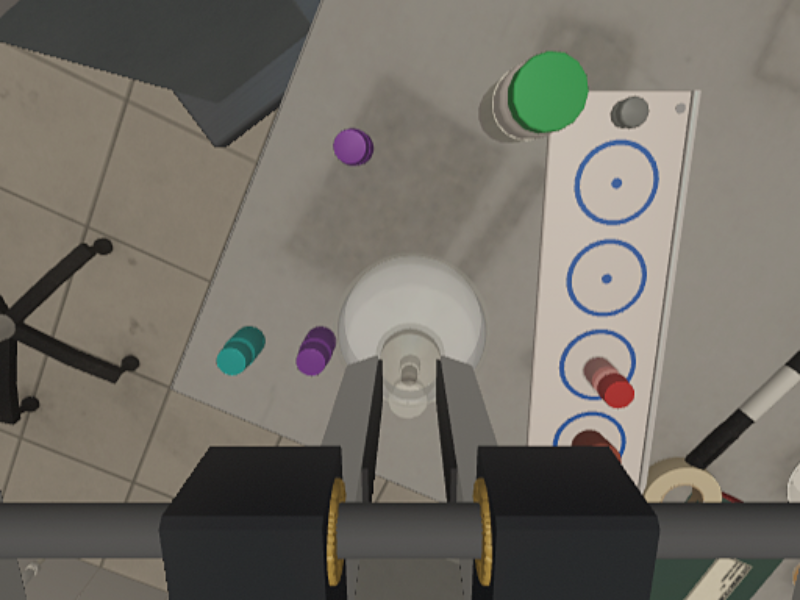

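The lamp is lifted, but the opening of 19.5 mm is less than the 28 mm cap. I'll check for tilt in the scene view.

Run:
```python
from h import *
im=robot.grab_frame("scene")[:,:,::-1]
s=robot.camera_info("scene"); p=robot.get_state(); e=p["ee_pos"]; c=w2px(s,e,1)[0]; print(c,p["opening"],p["force"],p["moment"])
x,y=int(c[0]),int(c[1]); x0,y0=max(0,x-80),max(0,y-60)
cv2.imwrite("pics/s2.png",cv2.resize(im[y0:y0+120,x0:x0+160],(800,600),interpolation=cv2.INTER_CUBIC)); print(x0,y0)
for d in(0,-.021,-.075): print(d,(w2px(s,e+[0,0,d],1)[0]-[x0,y0])*5)
```

```text
[252.58425482 140.19453264] 0.01954251952996658 [-0.57215447  0.47092212 -1.64735197] [-0.02038525  0.03630992  0.01371065]
172 80
0 [402.92127409 300.97266322]
-0.021 [404.31052756 353.14296155]
-0.075 [407.68140652 479.72876001]
```

View pics/s2.png

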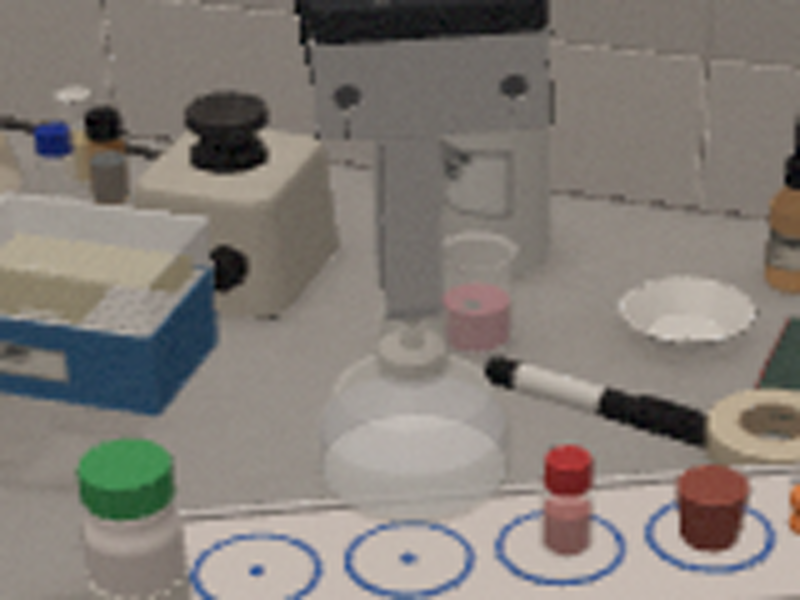

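Run:
```python
from h import *
w=robot.camera_info("wrist"); s=robot.camera_info("scene"); p=robot.get_state(); e=p["ee_pos"]; Rt=p["tool_rot"]
print(e,p["opening"])
np.set_printoptions(precision=1,suppress=True)
for d in(.018,0,-.006,-.019,-.021,-.035,-.045,-.075,-.1): 
  q=e+[0,0,d]; print(d,w2px(w,q)[0], "16mm wide:",w2px(w,[q+Rt[:,1]*.01+Rt[:,0]*.008,q-Rt[:,1]*.01+Rt[:,0]*.008]).ravel(),"scene",(w2px(s,q,1)[0]-[172,80])*5)
im=robot.grab_frame("wrist")[:,:,::-1]
cv2.imwrite("pics/w3.png",cv2.resize(im[150:300,190:340],(600,600),interpolation=cv2.INTER_CUBIC))
```

```text
[0.47032193 0.09289281 0.22879585] 0.01954251952996658
0.018 [409.4 397.5] 16mm wide: [439.7 375.3 379.2 375.3] scene [401.7 254.8]
0 [409.4 375.9] 16mm wide: [436.9 355.6 381.9 355.6] scene [402.9 301. ]
-0.006 [409.4 369.6] 16mm wide: [436.1 349.8 382.7 349.8] scene [403.3 316.1]
-0.019 [409.4 357.1] 16mm wide: [434.5 338.3 384.3 338.3] scene [404.2 348.2]
-0.021 [409.4 355.3] 16mm wide: [434.3 336.6 384.5 336.6] scene [404.3 353.1]
-0.035 [409.4 343.5] 16mm wide: [432.8 325.9 386.  325.9] scene [405.2 387. ]
-0.045 [409.4 335.9] 16mm wide: [431.8 318.9 387.  318.9] scene [405.8 410.7]
-0.075 [409.3 316.5] 16mm wide: [429.3 301.2 389.4 301.2] scene [407.7 479.7]
-0.1 [409.3 303.2] 16mm wide: [427.6 289.1 391.  289.1] scene [409.2 534.9]
```

View pics/w3.png

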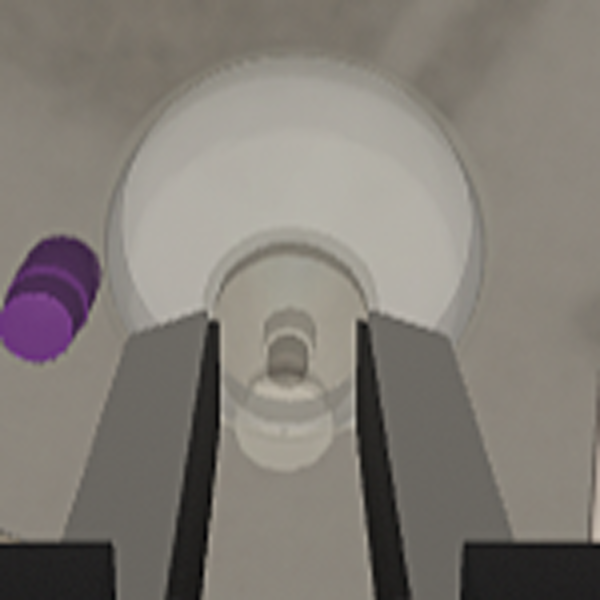

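The cap top at about (408,399) matches its predicted spot on the tool axis, (409,397). So the lamp is centred, upright and at the expected height, held on the taper. I'll place it, then the jar.

Run:
```python
from h import *
place("lamp")
pick("jar"); place("jar")
s=robot.get_state()
robot.move_ptp([.42,.0,.3],R)
cv2.imwrite("pics/t3.png",cv2.resize(robot.grab_frame("top")[110:260,150:350][:,:,::-1],(800,600),interpolation=cv2.INTER_CUBIC))
cv2.imwrite("pics/s3.png",cv2.resize(robot.grab_frame("scene")[130:280,130:380][:,:,::-1],(800,480),interpolation=cv2.INTER_CUBIC))
t=robot.camera_info("top")
for n,h in(("stopper",.04),("vial",.061),("lamp",.103),("jar",.138)):print(n,(w2px(t,[*M[OBJ[n][2]],h],1)[0]-[150,110])*4)
print(robot.get_state()["time"])
```

```text
placed True [0.56574023 0.20800447 0.08476885] 0.019617217987980586
25.8167
jar grip 0.04160166802430286 29.606913724564947 28.625
placed True [0.50648921 0.24849538 0.08193302] 0.04151615025282535
32.7583
stopper [442.71310624 119.62749354]
vial [378.93518296 202.87954886]
lamp [309.20716229 283.61945759]
jar [232.95727355 375.47516837]
33.9167
```

View pics/t3.png

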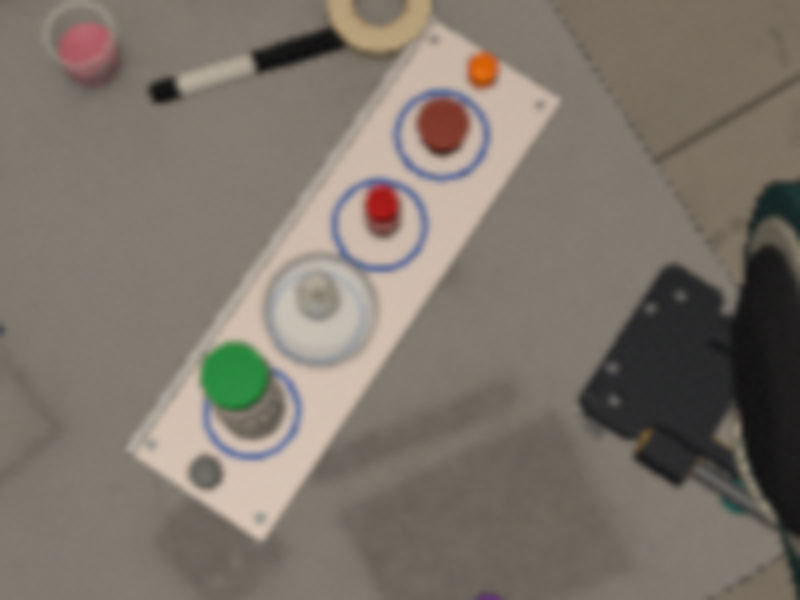

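View pics/s3.png

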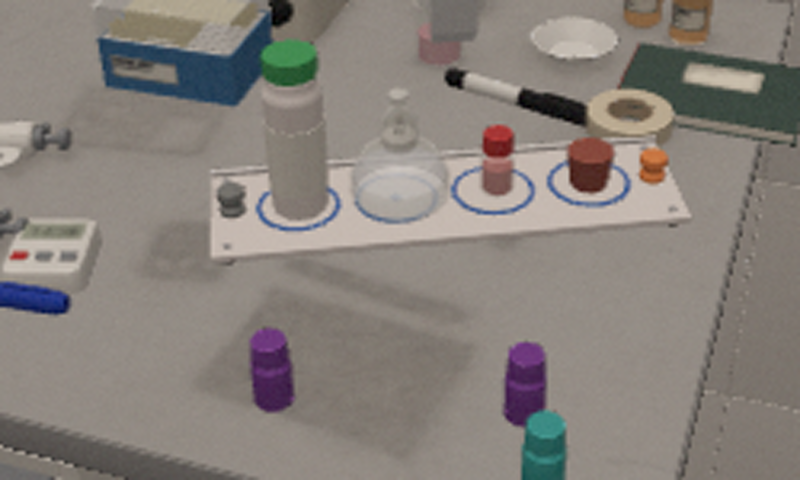

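All four stand upright on their marks in the right order. The lamp is the furthest off, at about 4–6 mm, within the 15 mm limit, and the timer hasn't moved. Handing in.

```bash
python3 -c "
from rig import robot
print(robot.sign_off())"
```

```text
the job is handed in; nothing more can be done
None
```

The job is handed in: the stopper, vial, lamp and jar stand upright on their marks in that order from the orange knob to the grey, each within about 6 mm by the camera images (limit 15 mm), the timer was not disturbed, and the robot clock read about 34 s; no verdict was returned.

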